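# Snap an end cap home with the bench squeezer

### The job

Set the short aluminium profile stub, slot down, on the key of the bench squeezer's nest so that its two ends face the jaws, then squeeze the squeezer's two handles together until the stub's black end cap, after stiffening, gives and snaps fully home. Use no more squeeze than the snap needs, because pressing on hard afterwards crushes the cap. Then let the handles spring open and leave the finished stub in the nest, leaving the other things on the bench alone.

Things in the scene. Friction and masses are not known exactly. Their poses are not given: they have to be found in the camera images.
- stub_center (a point): centre of the stub's aluminium block, half-way up: loose square profile, 30 mm (its x) by 28 mm long (its y) by 30 mm high (its z, up), 90 g. Open slot 10 mm wide, 6 mm deep along y in its underside. Black cap (28 wide, 22 high, 4 mm thick) at its +y end, at first 5 mm proud: overall y = -14 to +23 mm, 32 mm long when home. The bare 120 mm piece is not it.
- cap (a joint): how far the stub's cap is pushed in, m: 0 as found (5 mm proud), 0.005 fully home. The push needed on the cap's face rises to about 18 N within the first 1.5 to 2.5 mm, then falls; past about 3.5 mm it pulls itself home and stays. A jaw pressing with over 38 N crushes it.
- press: the bench squeezer, bolted down: grey base 175 x 115 x 12 mm with a nest, a pivot block and two steel levers. Origin on the bench right under the nest; x points from nest to pivot block (the handles reach to -x), y from right lever to left, z up. Pivot block and bolts: x = 45 to 87 mm, |y| under 43 mm, up to 81 mm high. The two levers move independently, each sprung open.
- nest (a point): centre of the nest floor, 50 mm above the bench, axes as press: top of a post 26 mm (x) by 42 mm (y). In its middle a round-topped key 6 mm wide, 4 mm high, 30 mm long, along y; the stub sits with its slot over it, cap towards either jaw. Jaw noses are 16 mm wide (x), 57 to 73 mm above the bench; beside the stub the lever bars bow out, 60 mm clear between them.
- lever_left (a joint): closing angle of the left lever, rad: 0 fully open, up to 0.185, about an upright pivot at x = +60, y = +26 mm in the axes of press. Open, its jaw's nose is 22.5 mm from the nest's centre along +y.
- lever_right (a joint): closing angle of the right lever, rad, mirror image of the left (pivot at x = +60, y = -26 mm). Its nose is a screwed anvil that is set differently each time, 22.5 to 28.5 mm from the nest's centre along -y when open. So the handle spacing at which the cap snaps is not known beforehand: it must be felt.
- lever_left_grip (a point): middle of the left handle's black round grip: 11 mm thick, 37 mm long roughly along x of press, 65 mm above the bench, 125 mm from its pivot (the jaw: 60 mm). Open, the two grips measure 68 mm over their outsides, to be taken together from above. The cap snaps at 28 to 48 mm over the outsides, at about 11 to 14 N squeeze, springs included; over about 21 N crushes it.
- lever_right_grip (a point): middle of the right handle's grip, mirror image of the left one.
- offcut: bystander: a loose bare profile piece 30 x 120 x 30 mm, origin under its centre.
- wrench: bystander: a loose steel wrench lying on the bench.
- captray: bystander: a grey tray 100 x 140 x 35 mm with spare caps, origin under its centre.
There are look-alikes about, which are no part of the job. Leave any purple look-alike of the part that bears stub_center alone.

How it is judged:
By the outcome, as a careful person would: the job done as asked, in the order asked, and still so for the second after the job is handed in, with the robot touching nothing.
It also fails if it takes over 56 s, if anything falls off the work surface, if the arm or the gripper's body presses on something with over 40 N, if the wrist force passes 120 N, or if a joint passes its speed limit or range.

### The arm

A 7-joint arm with a two-finger parallel gripper is mounted at the origin on the work surface. World frame = base frame: x ahead of the robot, y to its left, z up, the work surface at z = 0. Lengths are in m, angles in rad, forces in N, time in s.
With the tool pointing down it reaches from about 0.35 to 0.9 m from the base axis. Payload 19.9 kg.
Tool frame: the origin (TCP) lies between the finger pads; the fingertips stand 19 mm ahead of it and the grasp point (between the pads) is the TCP; z points along the fingers, y is the direction in which the jaws open and shut (so a half turn about z gives the same grasp; the last joint's range is limited). The gripper opens to 94 mm and grips with 3 to 60 N. Pads are 16 mm wide; open, the fingers measure 119 mm over their backs; the gripper's body (75 mm by 177 mm) begins 78 mm behind the grasp point.
Start: joints at [1.228, 0.417, -0.01, 1.614, 0.005, 1.111, -0.053], TCP at [0.186, -0.597, 0.224] pointing down, gripper open.
Joint ranges: [-2.81, 2.81], [-0.39, 2.02], [-1.27, 1.25], [0.06, 2.57], [-1.19, 4.33], [0.19, 2], [-2.82, 2.82]. Speed limits (rad/s): [1.89, 1.89, 2.39, 2.39, 3.01, 3.01, 3.01].

### API

Orientations are given as a 3x3 rotation matrix whose columns are the frame's x, y, z axes.
In Python, from rig import robot gives the robot as it stands. Calls block until the motion is done:
- robot.move_ptp(position, orientation): joint-space move of the TCP to a pose.
- robot.move_linear(position, velocity=0.15, frame=None, threshold=None): straight line of the TCP; frame=None keeps the orientation; velocity is the mean speed in m/s. With threshold (N) it stops when the force on the tool has changed by that much, and returns True; else False.
- robot.goto_joints(angles): joint-space move.
- robot.gripper_to(opening): finger opening in m; the grip force is fixed at half the most; returns when the fingers have stopped.
- robot.pause(seconds).
- robot.ik(position, orientation): joint angles nearest the present ones, or None.
- robot.get_state(): the state.
- robot.grab_frame(name): name is "scene" or "top" or "wrist"; returns the picture (420x560x3 uint8, red, green, blue); there is no depth.
- robot.camera_info(name): a dict with "fx", "fy", "cx", "cy" (pixels), "dist" ([k1, k2, p1, p2, k3] as OpenCV has them; the pictures are not rectified), "rvec" (rotation vector, rad) and "tvec" (3), from world to camera coordinates, as OpenCV has them. Camera axes: x right, y down, z forward; pixel columns grow to the right and rows downward; lengths in m; the calibration is good to about 2 mm. A picture is of the moment at which its call begins: read the wrist's pose just before it. camera_info takes no time and is no camera call; for the wrist camera it gives the pose at the moment of the call.
A pose or a line that the arm cannot do raises robot.PlanningError and nothing moves.
- robot.sign_off(): hands the job in, once; it reports no verdict.
The state is a dict: "time": time; "qpos": joint angles; "joint_vel": joint speeds; "effort": joint torques, N m; "ee_pos": TCP position; "tool_rot": TCP orientation; "force": force on the tool from outside, world axes, zero at the start; "moment": the same for the moment, N m; "opening": finger opening in m.
Only numpy, scipy, OpenCV 4.12 (cv2) and the standard library are available. Lean on these libraries where they do the work, as an engineer would, in place of code of your own. Each camera call takes 0.05 s, during which the arm holds its last target.

## Working session

There is one attempt and no reset: what is moved stays moved. The work goes in short steps, each a Python script; the robot and the scene stay as the last script left them, time stands still between calls to the robot, and variables do not carry over. Pictures are saved under pics/ and viewed, and the job is handed in when it is done.

```bash
ls; mkdir -p pics
python3 - <<'E'
from rig import robot
import cv2
for n in ("scene","top","wrist"):
    im=robot.grab_frame(n); cv2.imwrite(f"pics/{n}0.png",im[:,:,::-1])
    ci=robot.camera_info(n); print(n,ci)
s=robot.get_state(); print(s['time'],s['opening'],s['force'])
E
```

```text
pics
scene {'fx': 476.86076601549314, 'fy': 476.86076601549314, 'cx': 267.88928378142947, 'cy': 212.695344049825, 'dist': array([0.03642224, 0.        , 0.        , 0.        , 0.        ]), 'rvec': array([ 1.22515839,  2.47126944, -0.79223032]), 'tvec': array([ 0.37963929, -0.32301129,  1.47548591])}
top {'fx': 503.8742253773821, 'fy': 503.8742253773821, 'cx': 279.0250005001494, 'cy': 206.8643498550006, 'dist': array([-0.06174622,  0.        ,  0.        ,  0.        ,  0.        ]), 'rvec': array([ 2.19297348, -2.14773544,  0.09628683]), 'tvec': array([-0.01105862,  0.60070451,  1.29048826])}
wrist {'fx': 344.2432118834101, 'fy': 344.2432118834101, 'cx': 281.3685602164435, 'cy': 213.54568159903536, 'dist': array([-0.07686248,  0.        ,  0.        ,  0.        ,  0.        ]), 'rvec': array([-2.37683152,  1.74668584,  0.20242003]), 'tvec': array([-0.62481185, -0.02318892,  0.38946054])}
0.15 0.09399232879875502 [1.18704404 0.03860393 0.06155739]
```

View pics/scene0.png

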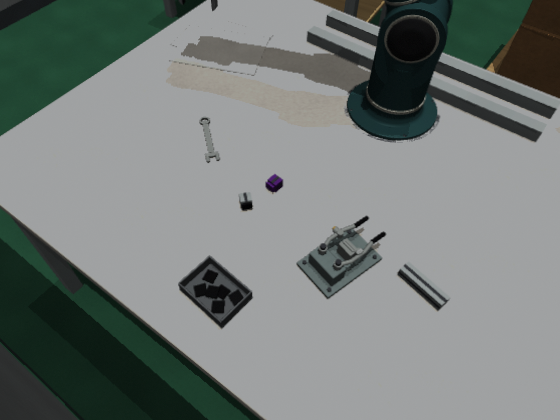

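View pics/top0.png

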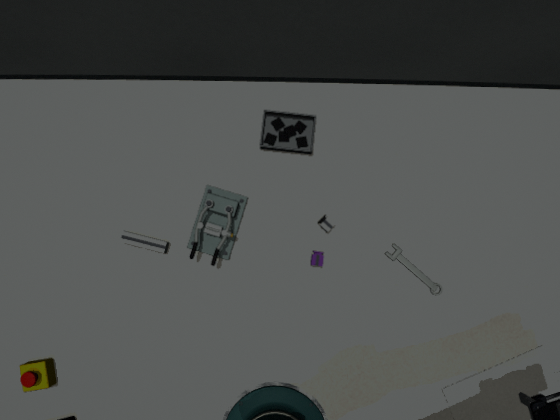

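View pics/wrist0.png

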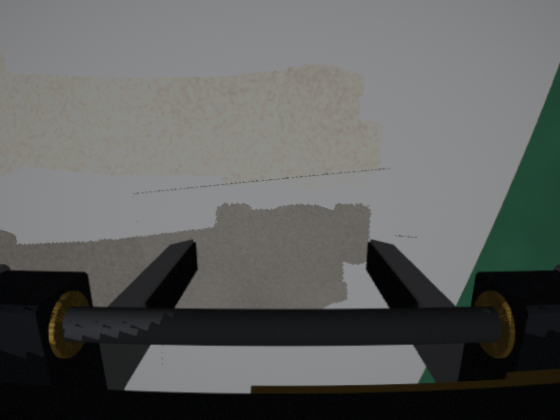

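```bash
cat > h.py <<'E'
import numpy as np, cv2
from rig import robot
def ray(ci,uv):
    K=np.array([[ci['fx'],0,ci['cx']],[0,ci['fy'],ci['cy']],[0,0,1.]])
    p=cv2.undistortPoints(np.array([[uv]],float),K,np.array(ci['dist']))[0,0]
    R=cv2.Rodrigues(np.array(ci['rvec']))[0]; t=np.array(ci['tvec'])
    return -R.T@t, R.T@np.array([p[0],p[1],1.])
def onz(ci,uv,z):
    c,d=ray(ci,uv); return c+d*(z-c[2])/d[2]
def proj(ci,P):
    K=np.array([[ci['fx'],0,ci['cx']],[0,ci['fy'],ci['cy']],[0,0,1.]])
    return cv2.projectPoints(np.array(P,float).reshape(-1,3),np.array(ci['rvec']),np.array(ci['tvec']),K,np.array(ci['dist']))[0].reshape(-1,2)
def down(yaw): # tool y axis at angle yaw in the world
    y=np.array([np.cos(yaw),np.sin(yaw),0]); z=np.array([0,0,-1.]); x=np.cross(y,z)
    return np.column_stack([x,y,z])
E
python3 - <<'E'
from h import *
ct=robot.camera_info("top"); cs=robot.camera_info("scene")
for n,uv,z in (("stub",(326,224),.03),("purple",(317,259),.03),("nest",(212,231),.08),("pivL",(209,205),.081),("gripL",(193,251),.07),("gripR",(216,257),.07)): print(n,onz(ct,uv,z))
for n,uv,z in (("stub",(246,201),.02),("purple",(274,183),.02)): print(n,onz(cs,uv,z))
t=cv2.imread("pics/top0.png"); s=cv2.imread("pics/scene0.png")
f=lambda im:np.clip(im.astype(float)*1.6,0,255).astype(np.uint8)
a=cv2.resize(f(t[175:275,180:340]),None,fx=5,fy=5,interpolation=cv2.INTER_CUBIC);cv2.imwrite("pics/topc.png",a)
a=cv2.resize(f(s[165:300,225:400]),None,fx=4.4,fy=4.4,interpolation=cv2.INTER_CUBIC);cv2.imwrite("pics/scenec.png",a)
E
```

```text
stub [ 0.55832447 -0.12188718  0.03      ]
purple [ 0.46705209 -0.09975306  0.03      ]
nest [0.53167774 0.16787949 0.08      ]
pivL [0.59690597 0.17748991 0.081     ]
gripL [0.48065263 0.21566842 0.07      ]
gripR [0.46692133 0.15705903 0.07      ]
stub [ 0.56184374 -0.1212001   0.02      ]
purple [ 0.46944919 -0.09930476  0.02      ]
```

View pics/topc.png

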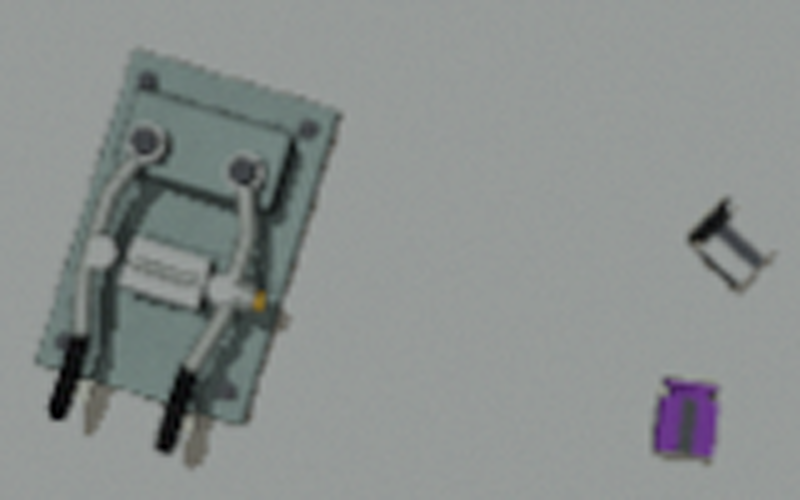

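View pics/scenec.png

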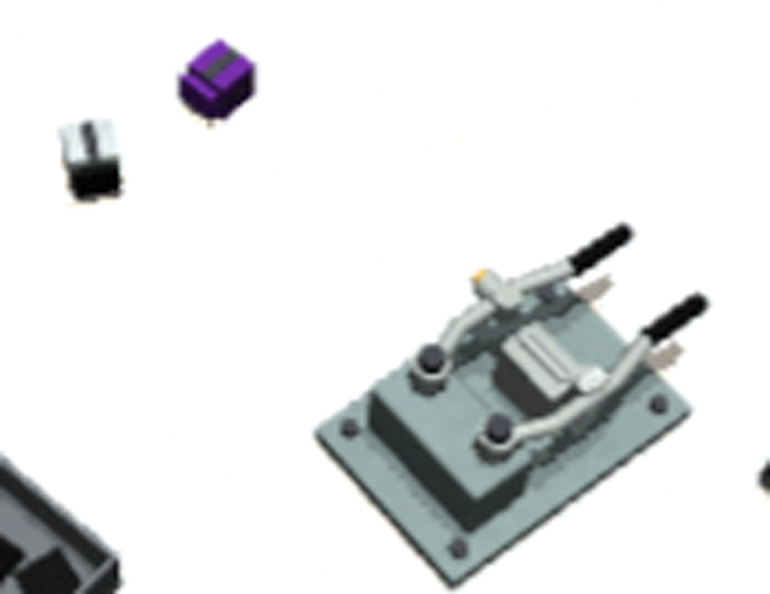

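Run:
```python
from h import *
s=robot.get_state(); R=s['tool_rot']; ci=robot.camera_info('wrist')
Rc=cv2.Rodrigues(ci['rvec'])[0]; c=-Rc.T@ci['tvec']
print("cam in tool",R.T@(c-s['ee_pos']),"axis",R.T@Rc.T[:,2], R.T@Rc.T[:,0])
print(R)
# crude edges: two-view estimates
ct=robot.camera_info("top")
A=onz(ct,(180+145/5,175+140/5),.081);B=onz(ct,(180+243/5,175+170/5),.081)
print(A,B,np.linalg.norm(A-B))
```

```text
cam in tool [ 6.71584172e-02  8.91749053e-06 -1.60226092e-01] axis [-2.28050699e-01  8.20652807e-04  9.73648913e-01] [ 1.43582264e-03  9.99998841e-01 -5.06559903e-04]
[[ 9.54802613e-01  2.97240392e-01 -3.45482432e-04]
 [ 2.97240586e-01 -9.54802201e-01  8.89865055e-04]
 [-6.53635488e-05 -9.52336881e-04 -9.99999544e-01]]
[0.60196527 0.17766334 0.081     ] [0.5878219  0.12774662 0.081     ] 0.05188172978702953
```

Run:
```python
from h import *
D=np.deg2rad
robot.move_ptp([0.560,-0.121,0.20],down(D(-49)))
for p,a in (([.56,-.121,.022],-49),([.537,.169,.073],-16),([.537,.169,.073],164),([.474,.186,.065],74),([.474,.186,.065],-106)):
    q=robot.ik(p,down(D(a))); print(a,None if q is None else np.round(q,2))
im=robot.grab_frame("wrist"); cv2.imwrite("pics/w1.png",im[:,:,::-1]); print(robot.get_state()['time'])
```

```text
-49 [ 0.46  0.63 -0.39  1.87  0.35  0.71 -0.98]
-16 [ 0.11  0.57 -0.6   1.87  0.43  0.83 -0.99]
164 [ 0.43  0.79 -1.09  1.86  0.83  1.03  1.85]
74 [ 0.27  0.6  -0.88  2.    0.63  0.84  0.32]
-106 [-0.13  0.46 -0.37  2.01  0.25  0.71 -2.5 ]
2.3667
```

View pics/w1.png

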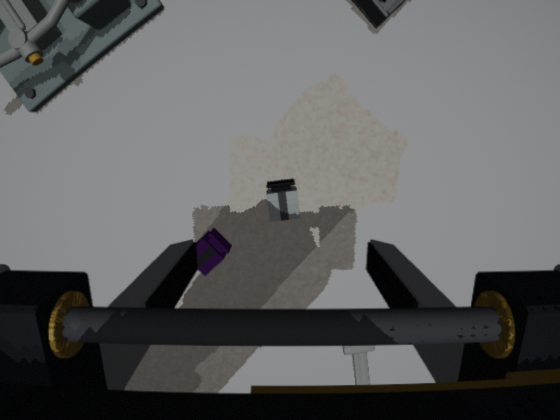

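Run:
```python
from h import *
im=cv2.imread("pics/w1.png")
c=im[165:255,190:310].astype(float)*1.5
cv2.imwrite("pics/w1c.png",cv2.resize(np.clip(c,0,255).astype(np.uint8),None,fx=6.5,fy=6.5,interpolation=cv2.INTER_CUBIC))
```

```text
(no output)
```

View pics/w1c.png

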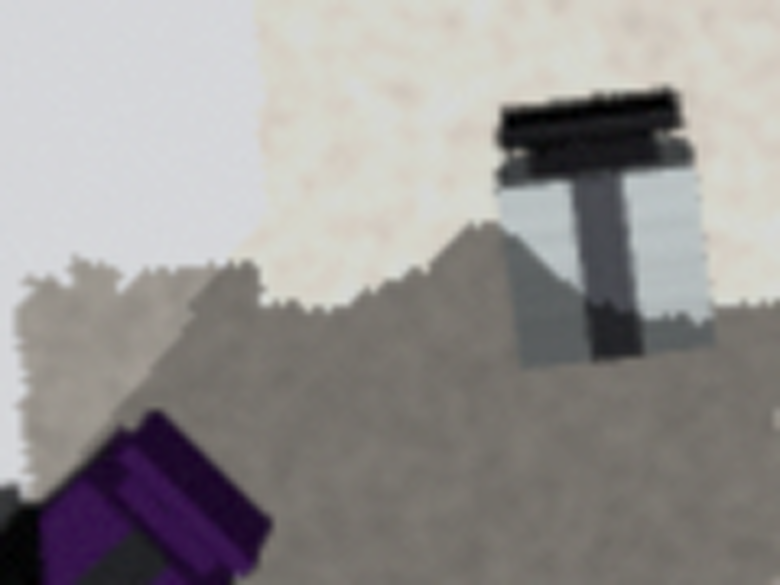

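Run:
```python
from h import *
ci=robot.camera_info('wrist'); 
P=[onz(ci,(190-.5+(u+.5)/6.5,165-.5+(v+.5)/6.5),.03) for u,v in((498,185),(698,163),(714,345),(520,367))]
P=np.array(P);print(P)
print("len",[np.linalg.norm(P[i]-P[(i+1)%4]) for i in range(4)])
c=P.mean(0); yd=(P[0]+P[1]-P[2]-P[3])/2; xd=(P[1]-P[0]+P[2]-P[3])/2
print(c,np.rad2deg(np.arctan2(yd[1],yd[0])),np.rad2deg(np.arctan2(xd[1],xd[0])))
s=robot.get_state();print(s['ee_pos'],proj(ci,[c]),proj(robot.camera_info('top'),[c]),proj(robot.camera_info('scene'),[c]))
```

```text
[[ 0.55832543 -0.10501262  0.03      ]
 [ 0.58042734 -0.12538505  0.03      ]
 [ 0.5610929  -0.14578538  0.03      ]
 [ 0.53913178 -0.12576091  0.03      ]]
len [np.float64(0.03005877864413361), np.float64(0.028106832916877697), np.float64(0.029719860321452303), np.float64(0.028264606449366056)]
[ 0.55974436 -0.12548599  0.03      ] 46.883751615162694 -42.51452517064916
[ 0.55981645 -0.12207358  0.19992655] [[283.03679097 205.47665065]] [[327.38668844 223.4841883 ]] [[245.07310324 197.36499569]]
```

Run:
```python
from h import *
D=np.deg2rad
R=down(D(-42.8))
robot.move_ptp([.5597,-.1255,.07],R)
robot.move_linear([.5597,-.1255,.023],velocity=.06)
robot.gripper_to(.02)
s=robot.get_state();print(s['opening'],s['force'],s['time'])
robot.move_linear([.5597,-.1255,.12],velocity=.15)
s=robot.get_state();print(s['opening'],s['force'],s['time'])
robot.move_ptp([.53,.165,.21],down(D(-16)))
cv2.imwrite("pics/w2.png",robot.grab_frame("wrist")[:,:,::-1])
s=robot.get_state();print(s['opening'],s['force'],s['time'])
```

```text
0.02967771334976864 [ 0.79525195  0.47527338 -0.02176931] 4.8833
0.03012672870011753 [-1.11485526 -0.87768659 -0.60003371] 5.6833
0.030052383364678907 [-0.83616393 -0.01400979 -1.37785472] 6.9
```

View pics/w2.png

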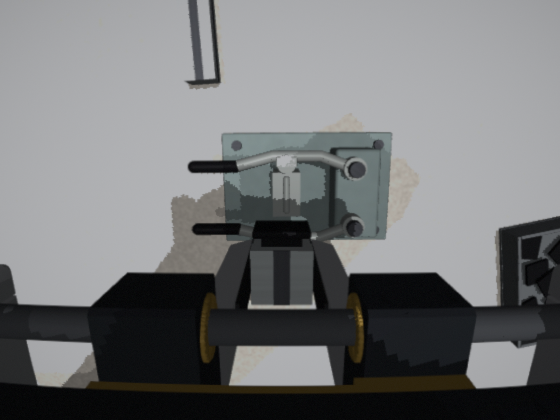

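Run:
```python
from h import *
im=cv2.imread("pics/w2.png")
c=im[125:245,215:400].astype(float)*1.8
cv2.imwrite("pics/w2c.png",cv2.resize(np.clip(c,0,255).astype(np.uint8),None,fx=4.3,fy=4.3,interpolation=cv2.INTER_CUBIC))
```

```text
(no output)
```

View pics/w2c.png

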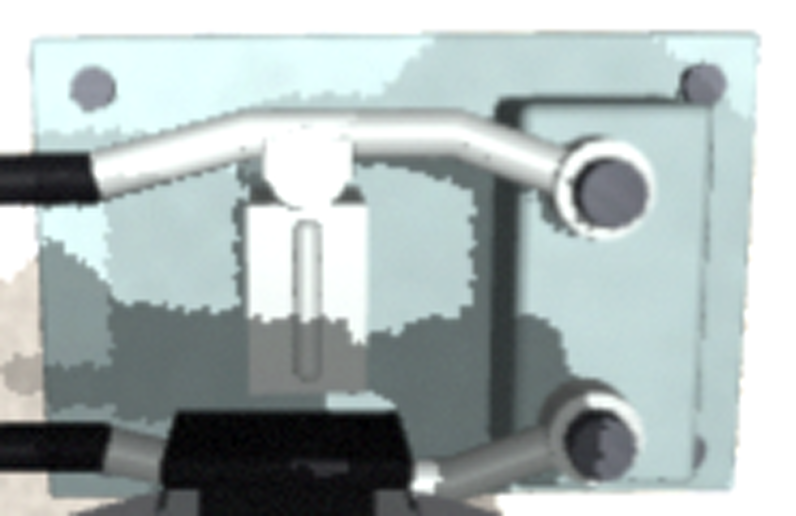

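Run:
```python
from h import *
ci=robot.camera_info('wrist')
g=lambda u,v,z: onz(ci,(215-.5+(u+.5)/4.3,125-.5+(v+.5)/4.3),z)
ang=lambda d: np.rad2deg(np.arctan2(d[1],d[0]))
k1,k2=g(308,219,.054),g(307,383,.054)
print("key c",(k1+k2)/2,np.linalg.norm(k1-k2),ang(k1-k2))
q=[g(247,205,.05),g(368,205,.05),g(366,394,.05),g(249,394,.05)]
print("post c",np.mean(q,0),[np.linalg.norm(q[i]-q[(i+1)%4]) for i in range(4)],ang(q[0]-q[3]),ang(q[1]-q[2]),ang(q[1]-q[0]))
for z in (.078,.081,.084):
  a,b=g(613,193,z),g(602,444,z); m=(a+b)/2; d=(a-b); t=np.deg2rad(ang(d)-90)
  print("piv",z,np.linalg.norm(d),ang(d),m-.06*np.array([np.cos(t),np.sin(t),0]))
a,b,c,d=g(32,40,.012),g(757,37,.012),g(734,490,.012),g(47,492,.012)
print("base",np.linalg.norm(a-b),np.linalg.norm(b-c),ang(b-a),ang(c-d),ang(b-c)-90,ang(a-d)-90)
s=robot.get_state();print(s['ee_pos'],s['tool_rot'][:,1])
# held stub check
```

```text
key c [0.53880602 0.17125078 0.054     ] 0.036003793590513825 73.730646173507
post c [0.5387402  0.17079509 0.05      ] [np.float64(0.02612842165862035), np.float64(0.04201518758392256), np.float64(0.02600057409033751), np.float64(0.04200509357398065)] 74.16196066345428 73.98755113426097 -16.092472572028107
piv 0.078 0.05140403671646805 74.19631456489499 [0.5388907  0.17143186 0.078     ]
piv 0.081 0.050874959340617976 74.19631456489493 [0.53841063 0.1721724  0.081     ]
piv 0.084 0.05034588196476793 74.196314564895 [0.53793056 0.17291294 0.084     ]
base 0.17222784779312286 0.11263124168034912 -15.71672434438817 -15.992506763705517 -15.132510006970165 -16.305944075577614
[0.53043911 0.163127   0.20928032] [ 9.60406316e-01 -2.78602283e-01 -6.89933517e-04]
```

Run:
```python
from h import *
robot.pause(.3)
s=robot.get_state();print(s['ee_pos'],s['tool_rot'][:,1],s['force'],s['time'])
T=np.array([.5388,.1711,.115]);R=down(np.deg2rad(-16))
robot.move_linear(T,velocity=.15,frame=R)
robot.pause(.3)
s=robot.get_state();print(s['ee_pos'],s['tool_rot'][:,1],s['force'],s['time'])
cv2.imwrite("pics/w3.png",robot.grab_frame("wrist")[:,:,::-1])
im=robot.grab_frame("scene")[205:295,300:395,::-1]
cv2.imwrite("pics/s3.png",cv2.resize(im,None,fx=6,fy=6,interpolation=cv2.INTER_CUBIC))
```

```text
[0.53013769 0.16454629 0.20985433] [ 9.61027750e-01 -2.76451869e-01 -1.67974436e-04] [-0.56676827 -0.11697172 -0.88741907] 7.2
[0.53904343 0.1710414  0.11553744] [ 9.61209410e-01 -2.75818359e-01  8.38141443e-04] [-0.14496061 -0.59259832 -1.03926369] 8.2833
```

View pics/w3.png

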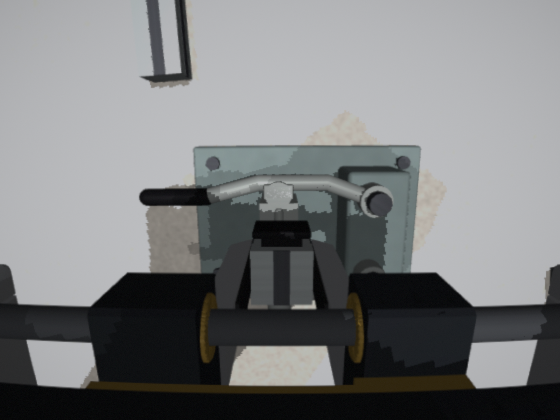

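View pics/s3.png

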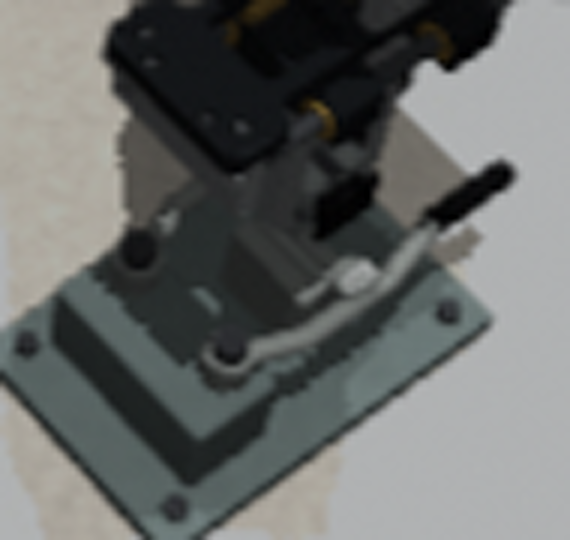

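Run:
```python
from h import *
im=cv2.imread("pics/w3.png")
c=im[140:300,185:425].astype(float)*1.8
cv2.imwrite("pics/w3c.png",cv2.resize(np.clip(c,0,255).astype(np.uint8),None,fx=3.3,fy=3.3,interpolation=cv2.INTER_CUBIC))
c=im[175:310,225:340].astype(float)*2.2
cv2.imwrite("pics/w3d.png",cv2.resize(np.clip(c,0,255).astype(np.uint8),None,fx=4.4,fy=4.4,interpolation=cv2.INTER_CUBIC))
ci=robot.camera_info('wrist');y=np.deg2rad(-16)
px=np.array([np.cos(y),np.sin(y),0]);py=np.array([-np.sin(y),np.cos(y),0]);N=np.array([.5388,.1711,0])
for n,p in dict(post1=(-.013,.021,.05),post2=(.013,.021,.05),key=(0,.018,.054),pivL=(.06,.026,.081)).items():
    w=N+p[0]*px+p[1]*py; w[2]=p[2]; u=proj(ci,[w])[0]; print(n,u,(u-[225,175]+.5)*4.4-.5)
```

```text
post1 [259.77896098 202.77779382] [154.7274283  123.92229283]
post2 [298.68095526 202.81037213] [325.89620312 124.06563736]
key [279.20747369 208.46174389] [240.21288423 148.93167314]
pivL [382.22172824 205.10947479] [693.47560425 134.18168908]
```

View pics/w3d.png

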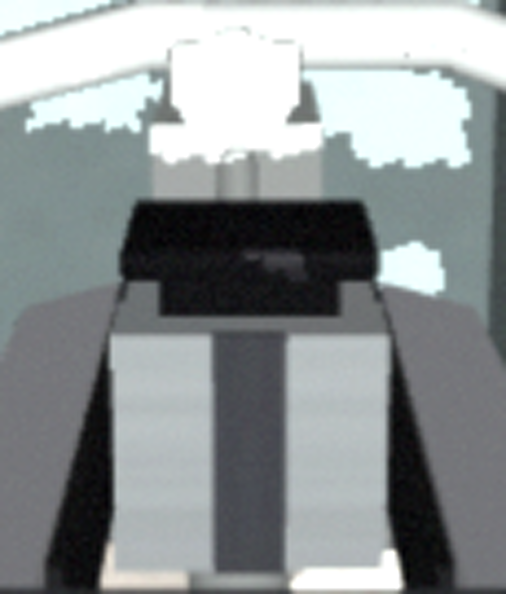

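Run:
```python
from h import *
ci=robot.camera_info('wrist');y=np.deg2rad(-16)
px=np.array([np.cos(y),np.sin(y),0]);py=np.array([-np.sin(y),np.cos(y),0]);s=robot.get_state();E=s['ee_pos']
g=lambda u,v,z: onz(ci,(225-.5+(u+.5)/4.4,175-.5+(v+.5)/4.4),z)
f=lambda w:(round((w-E)@px*1e3,2),round((w-E)@py*1e3,2))
z=E[2]+.007
for n,p in dict(a=(111,333),b=(390,333),c=(386,571),d=(116,571)).items(): print(n,f(g(*p,z)))
print("post",f(g(151,123,.05)),f(g(323,123,.05)),"nose tip",f(g(237,158,.073)))
print(s['time'])
```

```text
a (np.float64(-13.65), np.float64(12.89))
b (np.float64(16.14), np.float64(12.91))
c (np.float64(16.4), np.float64(-15.16))
d (np.float64(-13.71), np.float64(-15.16))
post (np.float64(-13.69), np.float64(21.15)) (np.float64(12.44), np.float64(21.17)) nose tip (np.float64(-0.49), np.float64(20.91))
8.3833
```

Run:
```python
from h import *
y=np.deg2rad(-16)
px=np.array([np.cos(y),np.sin(y),0]);py=np.array([-np.sin(y),np.cos(y),0])
T=robot.get_state()['ee_pos']-.002*px-.0032*py; T[2]=.083
robot.move_linear(T,velocity=.06); robot.pause(.15)
s=robot.get_state();print(s['ee_pos']-T,s['force'])
cv2.imwrite("pics/w4.png",robot.grab_frame("wrist")[:,:,::-1])
T[2]=.071
print(robot.move_linear(T,velocity=.025,threshold=5))
s=robot.get_state();print(s['ee_pos']-T,s['ee_pos'],s['force'],s['time'])
```

```text
[2.28856560e-04 8.48420732e-05 3.26162697e-04] [-0.13612019  0.02614243 -1.73541729]
True
[ 1.35637401e-05 -4.36708400e-05  1.61986120e-03] [0.53612576 0.16849331 0.07261986] [-0.09936062  0.75536038  5.32798136] 9.7
```

View pics/w4.png

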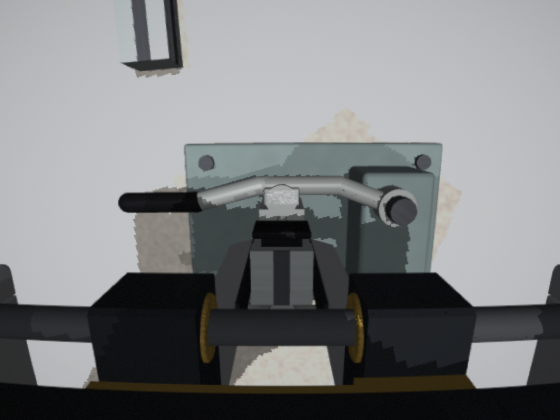

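Run:
```python
from h import *
y=np.deg2rad(-16)
px=np.array([np.cos(y),np.sin(y),0]);py=np.array([-np.sin(y),np.cos(y),0])
robot.gripper_to(.044)
E=robot.get_state()['ee_pos'].copy(); E[2]=.15
robot.move_linear(E,velocity=.12)
N=np.array([.5383,.1712,0])
T=N-.065*px; T[2]=.16
robot.move_ptp(T,down(np.deg2rad(-106))); robot.gripper_to(.088)
robot.pause(.1)
s=robot.get_state();print(T,s['ee_pos'],s['opening'],s['force'],s['time'])
cv2.imwrite("pics/w5.png",robot.grab_frame("wrist")[:,:,::-1])
```

```text
[0.47581799 0.18911643 0.16      ] [0.47581407 0.18915317 0.16000673] 0.08820506172031875 [-0.28972318  0.12304746 -0.51740821] 13.2583
```

View pics/w5.png

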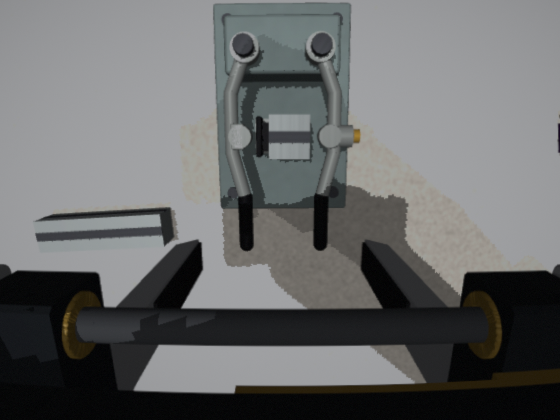

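Run:
```python
from h import *
ci=robot.camera_info('wrist');y=np.deg2rad(-16)
px=np.array([np.cos(y),np.sin(y),0]);py=np.array([-np.sin(y),np.cos(y),0]);s=robot.get_state();E=s['ee_pos']
f=lambda uv,z:(lambda w:(round((w-E)@px*1e3,2),round((w-E)@py*1e3,2)))(onz(ci,uv,z))
for n,uv,z in (("gLfar",(246,250),.065),("gLnear",(246,196),.065),("gLo",(240,222),.065),("gRo",(327,222),.065),("gRfar",(320,250),.065),("gRnear",(321,195),.065),("pL",(243,44),.081),("pR",(322,45),.081),("noseL",(250,136),.07),("noseR",(319,136),.07),("stub",(268,115),.08),("stub",(310,115),.08),("stub",(310,159),.08)): print(n,f(uv,z))
im=cv2.imread("pics/w5.png")
c=im[90:260,205:375].astype(float)*1.8
cv2.imwrite("pics/w5c.png",cv2.resize(np.clip(c,0,255).astype(np.uint8),None,fx=3.5,fy=3.5,interpolation=cv2.INTER_CUBIC))
```

```text
gLfar (np.float64(-22.1), np.float64(28.2))
gLnear (np.float64(20.76), np.float64(27.24))
gLo (np.float64(0.52), np.float64(32.29))
gRo (np.float64(0.63), np.float64(-34.43))
gRfar (np.float64(-22.01), np.float64(-29.68))
gRnear (np.float64(21.62), np.float64(-29.24))
pL (np.float64(124.46), np.float64(25.75))
pR (np.float64(123.91), np.float64(-25.76))
noseL (np.float64(65.09), np.float64(23.0))
noseR (np.float64(65.18), np.float64(-26.15))
stub (np.float64(79.13), np.float64(9.71))
stub (np.float64(79.2), np.float64(-18.68))
stub (np.float64(49.58), np.float64(-19.2))
```

View pics/w5c.png

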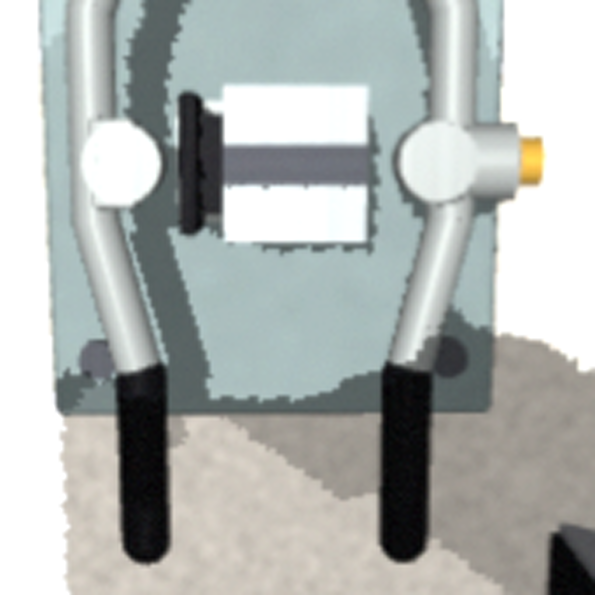

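Run:
```python
from h import *
T=robot.get_state()['ee_pos'].copy(); T[2]=.065
robot.move_linear(T,velocity=.12)
def st(c):
    s=robot.get_state();print("%.4f"%c,"%.5f"%s['opening'],np.round(s['force'],2),np.round(s['moment'],3),round(s['time'],2))
st(.088)
for c in (.072,.064,.058,.055,.053,.051):
    robot.gripper_to(c); st(c)
cv2.imwrite("pics/w6.png",robot.grab_frame("wrist")[:,:,::-1])
```

```text
0.0880 0.08832 [ 0.14 -0.03  0.22] [ 0.071 -0.015  0.017] 14.25
0.0720 0.07216 [-0.64 -0.22  1.04] [ 0.078  0.004 -0.005] 14.72
0.0640 0.06420 [-0.48  0.9   0.66] [ 0.062  0.295 -0.01 ] 15.1
0.0580 0.05817 [-2.87  1.09  1.37] [ 0.17   0.545 -0.011] 15.44
0.0550 0.05485 [-3.52  0.54  0.7 ] [ 0.211  0.698 -0.035] 15.73
0.0530 0.05308 [-3.59  1.09  1.53] [0.215 0.883 0.012] 15.99
0.0510 0.05144 [-3.41  0.06  0.09] [0.2   0.795 0.031] 16.25
```

View pics/w6.png

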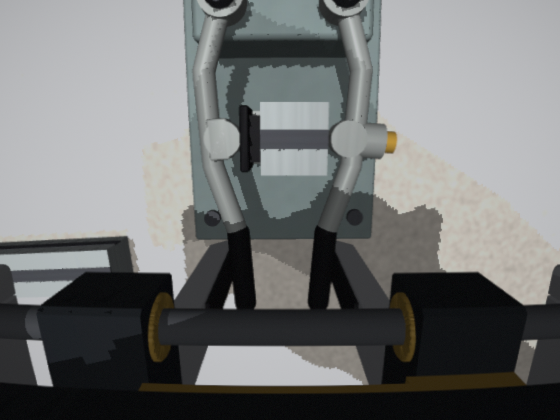

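```bash
cat > sq.py <<'E'
from h import *
import sys
def st(c):
    s=robot.get_state();print("%.4f"%c,"lag %.2f"%((s['opening']-c)*1e3),np.round(s['force'],1),np.round(s['moment'],2),round(s['time'],2));return s
def run(cs,name,every=1):
    tiles=[]
    for i,c in enumerate(cs):
        robot.gripper_to(c); robot.pause(.1); st(c)
        im=robot.grab_frame("wrist")[:,:,::-1][95:185,190:400]
        t=cv2.resize(np.clip(im*1.6,0,255).astype(np.uint8),None,fx=1.9*1,fy=1.9,interpolation=cv2.INTER_CUBIC)
        cv2.putText(t,"%.1f"%(c*1e3),(3,14),0,.5,(0,0,255),1); tiles.append(t)
    if len(tiles)%2: tiles.append(tiles[-1]*0)
    cv2.imwrite(name,np.vstack([np.hstack(tiles[i:i+2]) for i in range(0,len(tiles),2)]))
E
python3 - <<'E'
from sq import *
run((.050,.049,.048,.047,.046,.045),"pics/q1.png")
E
```

```text
0.0500 lag -0.29 [-3.9  2.5 -0.3] [ 0.3   0.86 -0.04] 16.62
0.0490 lag 0.29 [-5.1  2.1  0.2] [0.36 0.88 0.04] 17.0
0.0480 lag 0.18 [-4.2  1.3 -0.3] [ 0.36  0.94 -0.03] 17.38
0.0470 lag -0.00 [-3.8  1.8 -0.1] [0.32 0.95 0.  ] 17.75
0.0460 lag 0.26 [-5.2  0.7  1.1] [0.37 0.92 0.04] 18.12
0.0450 lag 0.09 [-4.8  0.8  0.7] [0.15 1.1  0.  ] 18.49
```

View pics/q1.png

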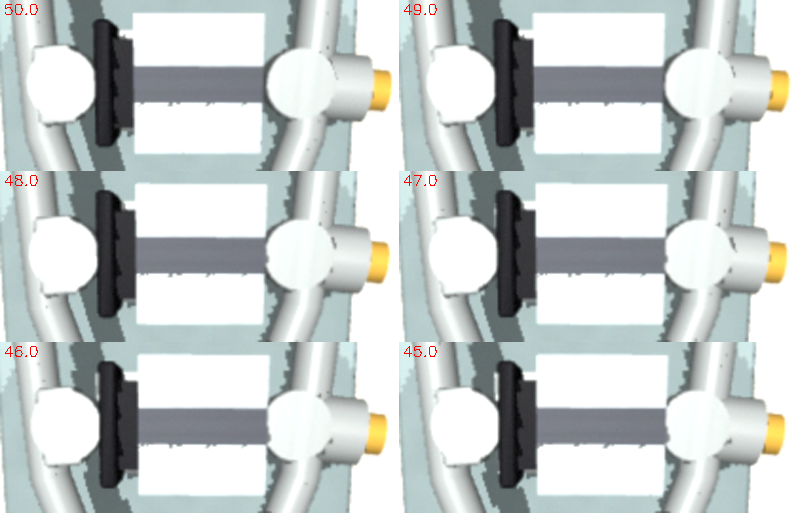

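Run:
```python
from sq import *
run((.044,.043,.042,.041),"pics/q2.png")
```

```text
0.0440 lag 0.12 [-5.3  0.5  0.5] [ 0.11  1.09 -0.01] 18.86
0.0430 lag 0.13 [-4.3  0.3  0.6] [ 0.08  1.16 -0.01] 19.23
0.0420 lag 0.08 [-4.6  0.8  1.5] [ 0.02  1.16 -0.02] 19.6
0.0410 lag 0.53 [-4.5 -0.2  1.2] [-0.01  1.14  0.05] 19.98
```

View pics/q2.png

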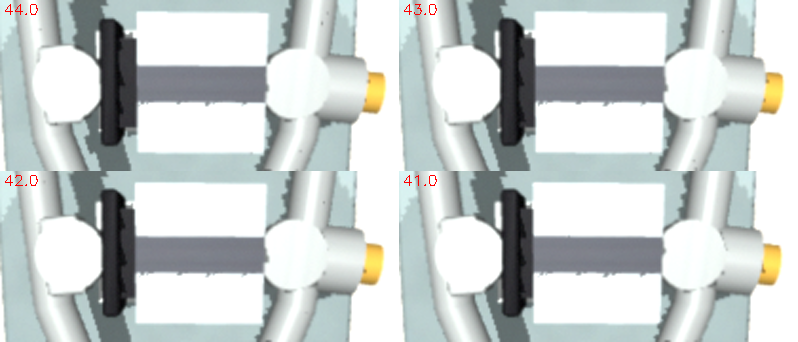

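Run:
```python
from sq import *
run((.0404,.0398,.0392,.0386),"pics/q3.png")
```

```text
0.0404 lag 0.45 [-4.2 -0.3  1.2] [-0.14  1.07 -0.01] 20.34
0.0398 lag 0.23 [-4.1 -1.   0.9] [-0.06  1.03 -0.02] 20.71
0.0392 lag 0.24 [-3.7 -1.5  0.2] [-0.19  0.91 -0.02] 21.07
0.0386 lag 0.09 [-2.3  0.5 -1.2] [0.12 0.65 0.01] 21.44
```

View pics/q3.png

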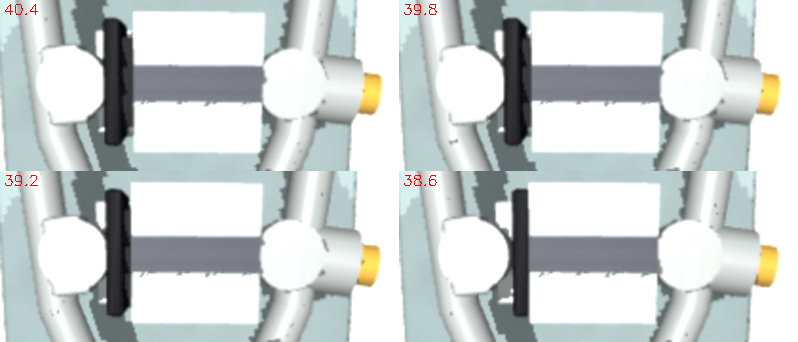

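Run:
```python
from sq import *
for c in (.05,.06,.088): robot.gripper_to(c)
robot.pause(.2); st(.088)
cv2.imwrite("pics/w7.png",robot.grab_frame("wrist")[:,:,::-1])
T=robot.get_state()['ee_pos'].copy(); T[2]=.16
robot.move_linear(T,velocity=.12); robot.pause(.2); st(.088)
im=robot.grab_frame("wrist")[:,:,::-1]; cv2.imwrite("pics/w8.png",im)
cv2.imwrite("pics/w8c.png",cv2.resize(np.clip(im[90:260,205:375]*1.4,0,255).astype(np.uint8),None,fx=3.5,fy=3.5,interpolation=cv2.INTER_CUBIC))
```

```text
0.0880 lag -0.08 [ 1.2  0.5 -0.4] [ 0.08 -0.    0.04] 23.13
0.0880 lag -0.03 [-0.1 -0.4  0.4] [ 0.02 -0.01  0.01] 24.32
```

View pics/w7.png

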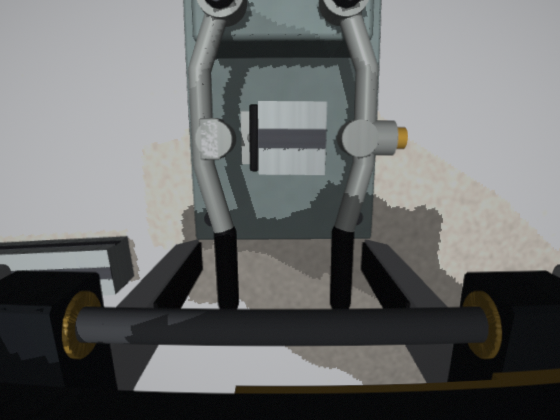

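View pics/w8c.png

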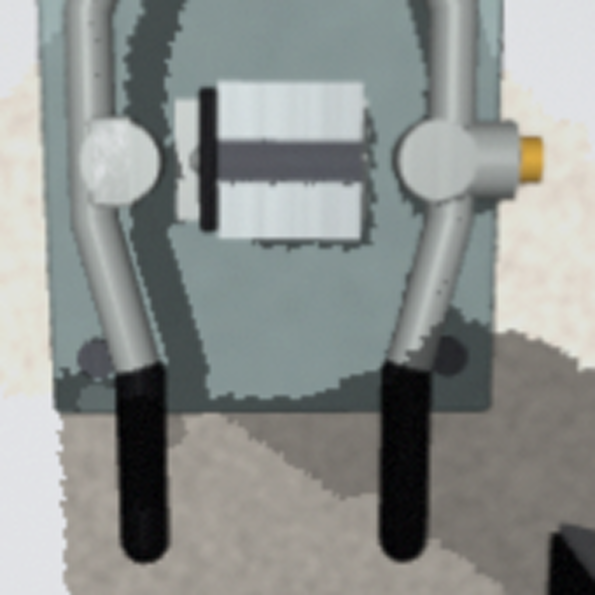

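Run:
```python
from h import *
robot.sign_off(); print(robot.get_state()['time'])
```

```text
the job is handed in; nothing more can be done
the job is handed in; nothing more can be done
```

The finished stub is sitting in the nest with its cap home, and I handed the job in at about 24.3 s of the 56 s allowed.

- **Placing:** I gripped the aluminium stub with the black cap and left the purple look-alike alone. I set it slot down on the key with the cap towards the left jaw. It touched down at TCP height 72.6 mm against an expected 73 mm, which means fully seated and not riding on the key.
- **Squeezing:** I closed both handles from above in 0.6 to 1 mm steps, checking the wrist camera after each one. The cap snapped home between 39.2 and 38.6 mm commanded over the grips, and I stopped there.
- **Last checks:**
  - **Cap:** it stands about 3.5 mm past the block in the picture, against about 8.5 mm before. The true figures are 4 and 9 mm, and the two pictures read short by the same amount.
  - **Handles:** they are back at their open positions, and the gripper is clear with about zero force.
- **Weak points:**
  - **Force feel:** the gripper's opening error was mostly noise (about ±0.3 mm), so I judged the snap mainly from the pictures. A drop in the wrist moment, 0.91 to 0.65 N m, agreed with that.
  - **Camera offset:** before placing, the stub looked about 2 mm off the key line in the wrist picture, so I corrected by that amount.
  - **Bystanders:** I took no final picture of the wrench and tray. The arm never went near them.

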